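# Load a T-bracket into a leaf drilling jig

### The job

Load the aluminium T-bracket into the grey drilling jig: put both its holes over the two locating pins (large hole, at the red end, on the thick pin by the red block) so that it lies flat on both blocks, without forcing it or dropping it on. Then swing the blue hinged leaf over it until it is fully shut, its tab down behind the front rim, and leave the other tools where they lie.

Things in the scene. Friction and masses are not known exactly. Their poses are not given: they have to be found in the camera images.
- bracket_rib (a point): Grasp point of the loose aluminium T-bracket (0.22 kg): a flat plate 56 (x) x 140 (y) x 6 mm with an upright rib in its middle, 30 mm long in x, 10 mm thick in y, top 52 mm above the plate's underside. This point: in the rib, 40 mm above the underside. Axes: z up, y from the small to the large hole. Grip across the 10 mm thickness.
- hole_large (a point): Centre of the bracket's large through hole, 14 mm diameter, at the underside of the plate, 55 mm along the bracket's +y from its middle; that end of the plate has a red painted stripe.
- hole_small (a point): Centre of the bracket's small through hole, 10 mm diameter, at the underside of the plate, 55 mm along the bracket's -y from its middle.
- jig: Grey jig base, fixed: 190 mm in y, x = -65 to +90 mm, 14 mm high. Two seat blocks (red at +y, dark at -y; tops 24 mm above the bench) carry the pins. Origin: on the bench, midway between the pins. Axes: z up, y from thin to thick pin, x towards the leaf's hinge (away from the robot, within its yaw). Catch rim at x = -57 mm, 50 mm wide, top at 30 mm.
- pin_thick (a point): Foot of the thick pin, 12 mm diameter, on its axis at the top of the red seat block (24 mm above the bench), at y = +55 mm in the jig. Both pins stand 20 mm above their blocks; the top 8 mm is a bullet nose, 5 mm wide at the tip.
- pin_thin (a point): Foot of the thin pin, 8 mm diameter, on its axis at the top of the dark seat block (24 mm above the bench), at y = -55 mm in the jig; 20 mm tall with a bullet nose as the other.
- leaf_hinge (a point): Middle of the leaf's hinge axis, at x = +70 mm in the jig, 34.5 mm above the bench; the axis runs along the jig's y.
- leaf_edge (a point): Outer (upper when shut) face of the blue leaf, middle of the 18 mm deep bar at its free end, 111 mm from the hinge axis. Leaf: 120 mm long, 64 wide (y), 6 thick, with a slot (24 mm wide, 46 to 102 mm from the hinge) for the bracket's rib, and a tab under its free end. Shut, its underside is 1.5 mm above a seated plate, its upper face 37.5 mm above the bench.
- leaf (a joint): Angle of the leaf about its hinge: 0 = shut, level over the bracket with its free end towards the robot; 1.57 = upright; 2.0 = stop, leaning back. A stiff hinge (0.09 N m of friction): it stays where it is left and takes about 1 to 2 N at the free end to swing.
- pliers1: Bystander, loose on the bench: pliers with blue handles. Origin at its underside's centre.
- v_block: Bystander, loose on the bench: steel V-block. Origin at its underside's centre.
- brass_drift: Bystander, loose on the bench: brass drift rod. Origin at its underside's centre.
- screwdriver: Bystander, loose on the bench: screwdriver with a yellow handle. Origin at its underside's centre.
- tape: Bystander, loose on the bench: small roll of black tape. Origin at its underside's centre.
There are look-alikes about, which are no part of the job. What is shaped like the part that bears bracket_rib but pink is not meant.

How it is judged:
On the way:
1. the bracket lies flat on both seat blocks, both holes over their pins, with the leaf still open (horizontal distance between hole_large and pin_thick below 0.003 m and horizontal distance between hole_small and pin_thin below 0.003 m and height (world z) of each of hole_large, hole_small below 0.0258 m and value of joint leaf above 0.8 rad), for 0.2 s.
At the end, for the whole second after the job is handed in: Both pins stand in their holes (each hole within 3 mm of its pin's axis) and the plate lies on both blocks (each hole's underside within 1.8 mm of the block); the leaf is shut to within 0.05 rad; all at rest (horizontal distance between hole_large and pin_thick below 0.003 m and horizontal distance between hole_small and pin_thin below 0.003 m and height (world z) of each of hole_large, hole_small below 0.0258 m and value of joint leaf below 0.05 rad and linear speed of bracket below 0.02 m/s); the robot touches nothing.
It fails at once if a loose bystander (pliers, V-block, drift, screwdriver, tape roll) moved more than 30 mm (distance of any of pliers1, v_block, brass_drift, screwdriver, tape from where it was at the start of the episode above 0.03 m).
It fails at once if the bracket is forced onto the jig (over 80 N between them) (contact force between bracket and jig above 80 N).
It fails at once if the bracket is dropped onto the pins (moves faster than 0.45 m/s there, as after a fall of 10 mm) (linear speed of bracket above 0.45 m/s and horizontal distance between hole_large and pin_thick below 0.02 m and height (world z) of hole_large below 0.06 m).
It also fails if it takes over 58 s, if anything falls off the work surface, if the arm or the gripper's body presses on something with over 40 N, if the wrist force passes 120 N, or if a joint passes its speed limit or range.

### The arm

A 6-joint arm with a two-finger parallel gripper is mounted at the origin on a cart in front of the work surface, level with it; the furniture and walls round the work are solid. World frame = base frame: x ahead of the robot, y to its left, z up, the work surface at z = 0. Lengths are in m, angles in rad, forces in N, time in s.
With the tool pointing down it reaches from about 0.375 to 0.975 m from the base axis. Payload 3.8 kg.
Tool frame: the origin (TCP) lies at the very end of the fingers, on their centre line; the grasp point (between the pads) lies 19 mm behind it; z points along the fingers, y is the direction in which the jaws open and shut (so a half turn about z gives the same grasp; the last joint's range is limited). The gripper opens to 85 mm and grips with 20 to 120 N. Pads are 22 mm wide; open, the fingers measure 114 mm over their backs; the gripper's body (76 mm by 85 mm) begins 54 mm behind the grasp point. The pads swing forward as they close: fully open they stand 13 mm farther back than shut.
Start: joints at [-1.3, 0.264, 1.604, -0, 1.274, -0.037], TCP at [0.204, -0.643, 0.231] pointing down, gripper open.
Joint ranges: [-2.63, 2.63], [-0.94, 2.18], [0.31, 2.57], [-1.31, 4.45], [0, 2.66], [-2.55, 2.55]. Speed limits (rad/s): [2.57, 2.57, 3.14, 3.14, 3.14, 3.14].

### API

Orientations are given as a unit quaternion [x, y, z, w].
In Python, from bench import robot, eyes gives the robot as it stands. The module is installed in compiled form; this text tells all that it offers.
- The arm moves only by the tool move_arm, never from a script. Its argument "plan" is one flat list of numbers, 4 for each row, row after row: the shift along the tool's x, y, z in m, then the turn about the tool's z in degrees. A call has 1 to 5 rows; each row shifts and turns the commanded pose from where the row before left it, along the tool's axes as they then stand; what a row does not reach is not made up. A row lasts 1/12 s, in which the tool goes at most 41.7 mm and 7.16 degrees, less where a joint would pass 70% of its speed; a pose out of reach is approached as far as the arm can. A call with a gripper value outside its range is refused whole. "grip" is the opening, from 0 (shut) to 1 (fully open), set as the call begins (left out, the last holds). The fingers move at their own pace and stop on an object; "force" is the grip in N (left out, the last holds). Time passes only in rows, so rows that do not move let the fingers close. It gives the time, the measured TCP pose, the force and the opening at its end, in the units of the state.
- robot.get_state(): the state, without advancing time (a new reading comes with each control period).
- eyes.capture(name): name is "side" or "top"; returns a dict with "pixels" (400x640x3 uint8, red, green, blue), "depth" (400x640 float32, m along the optical axis (not along the pixel's ray), 0 where there is no reading), "camera_matrix" (3x3 intrinsics, pixels), "rvec" (rotation vector, rad) and "tvec" (3), from world to camera coordinates, as OpenCV has them. Camera axes: x right, y down, z forward; pixel columns grow to the right and rows downward; lengths in m; the calibration is good to about 2 mm. A picture is of the moment at which its call begins.
- robot.job_done(): hands the job in, once; it reports no verdict.
The state is a dict: "time_s": time; "qpos": joint angles; "joint_vel": joint speeds; "tau": joint torques, N m; "eef_pos": TCP position; "tcp_rot": TCP orientation; "force": force on the tool from outside, world axes, zero at the start; "torque": the same for the moment, N m; "gripper_width": finger opening in m.
Only numpy, scipy, OpenCV 4.12 (cv2) and the standard library are available. Lean on these libraries where they do the work, as an engineer would, in place of code of your own. Each camera call takes 0.05 s, during which the arm holds its last target. There are 200 camera calls.

## Working session

There is one attempt and no reset: what is moved stays moved. The work goes in short steps, Python scripts to look and compute and a tool call to move; the robot and the scene stay as the last step left them, time stands still between calls to the robot, and variables do not carry over. Pictures are saved under pics/ and viewed, about 8 in all and at most 12, crops included, and the job is handed in when it is done.

Besides the shell and the picture viewer there is one more tool, called after "Request:" as name(argument=value, ...) on one line, values as JSON. move_arm: Moves the arm, as the interface text tells. Its arguments: {"type":"object","properties":{"plan":{"type":"array"},"grip":{"type":"number"},"force":{"type":"number"}},"required":["plan"]}

```bash
mkdir -p pics
cat > h.py <<'E'
import numpy as np, cv2
from bench import robot, eyes
def cap(n,f=None):
    c=eyes.capture(n); np.savez('%s.npz'%n,**c)
    if f: cv2.imwrite('pics/'+f,c['pixels'][...,::-1])
    return c
def load(n): return dict(np.load('%s.npz'%n))
def cloud(c):
    d=c['depth'];h,w=d.shape;K=c['camera_matrix'];v,u=np.mgrid[:h,:w]
    P=np.stack([(u-K[0,2])/K[0,0]*d,(v-K[1,2])/K[1,1]*d,d],-1)
    R=cv2.Rodrigues(c['rvec'])[0]
    W=(P-c['tvec'].ravel())@R; W[d==0]=np.nan
    return W
def onz(c,u,v,z):
    K=c['camera_matrix'];R=cv2.Rodrigues(c['rvec'])[0];t=c['tvec'].ravel()
    r=R.T@np.array([(u-K[0,2])/K[0,0],(v-K[1,2])/K[1,1],1]);o=-R.T@t
    return o+r*(z-o[2])/r[2]
def crop(c,f,u0,v0,u1,v1,s):
    cv2.imwrite('pics/'+f,cv2.resize(c['pixels'][v0:v1,u0:u1,::-1],None,fx=s,fy=s,interpolation=cv2.INTER_CUBIC))
E
python3 - <<'E'
from h import *
a=cap('top');b=cap('side')
cv2.imwrite('pics/a.png',cv2.resize(np.vstack([a['pixels'],b['pixels']])[...,::-1],(480,600)) if 0 else a['pixels'][...,::-1])
cv2.imwrite('pics/b.png',b['pixels'][...,::-1])
s=robot.get_state();print(s)
for c in(a,b):
  R=cv2.Rodrigues(c['rvec'])[0];print(-R.T@c['tvec'].ravel(),R[2],c['camera_matrix'][0,0])
E
```

```text
{'time_s': 0.1, 'qpos': array([-1.29989525e+00,  2.64685276e-01,  1.60526233e+00, -1.86222776e-06,
        1.27369492e+00, -3.68681283e-02]), 'joint_vel': array([-0.00035092, -0.00266857, -0.00169211,  0.00035668,  0.00065827,
       -0.00021248]), 'tau': array([ 6.35240813e-04, -5.16706932e+01, -3.68590343e+01, -4.30509363e-05,
        6.36334356e-03, -5.57358806e-05]), 'eef_pos': array([ 0.20431876, -0.64263103,  0.23006805]), 'tcp_rot': array([ 9.88182551e-01,  1.53278167e-01, -1.20544806e-04, -1.01782273e-03]), 'force': array([-0.06381628, -0.278798  ,  0.43898646]), 'torque': array([-0.05059588,  0.10192795, -0.00481228]), 'gripper_width': 0.08531016759090966}
[0.46741225 0.16801471 1.0151484 ] [ 0.11484896  0.00455768 -0.99337251] 375.28599478021243
[0.57771372 0.9956251  0.67243921] [-4.01405476e-04 -7.87769739e-01 -6.15969704e-01] 423.5519384060532
```

View pics/a.png

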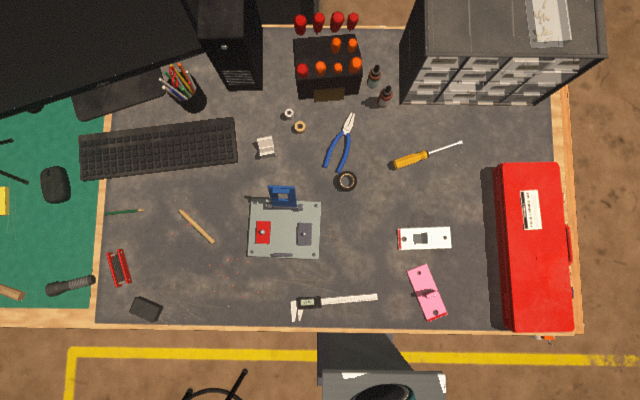

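View pics/b.png

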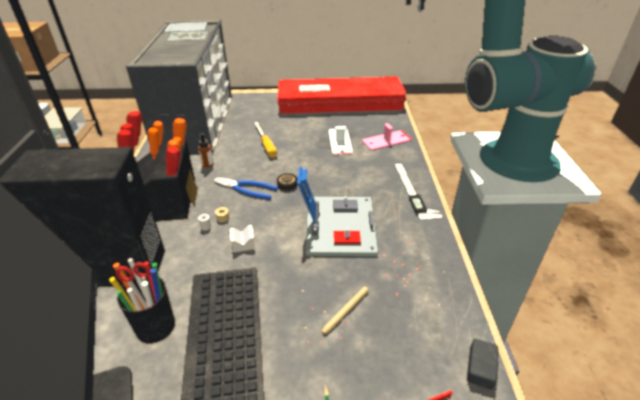

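The top view shows two T-brackets. The aluminium one is at (424,238), with its red stripe at the left end (401,239). The pink one at (427,292) is the look-alike to leave alone. The jig is at (285,230) with its red block at (262,232), and the leaf stands about upright at (283,195). I'll confirm this in enlarged crops.

Run:
```python
from h import *
a=load('top');c=cv2.resize(a['pixels'][215:265,385:465,::-1],(800,500),interpolation=cv2.INTER_CUBIC)
d=cv2.resize(a['pixels'][180:265,240:330,::-1],None,fx=7,fy=7,interpolation=cv2.INTER_CUBIC)[:600]
cv2.imwrite('pics/c.png',c);cv2.imwrite('pics/d.png',d)
W=cloud(a)
# plate region
m=np.zeros((400,640),bool);m[222:255,392:456]=1
z=W[...,2]
k=m&(z>0.002)
print('heights',np.nanpercentile(z[k],[5,25,50,75,95,100]),'bench',np.nanmedian(z[260:280,385:400]))
rib=m&(z>.035);P=W[rib];print('rib',rib.sum(),P[:,:2].mean(0),P.min(0),P.max(0))
pl=(m&(z<.02)&(z>0.003)).astype(np.uint8)
print(cv2.minAreaRect(W[pl>0][:,:2].astype(np.float32)*1000))
j=np.zeros((400,640),bool);j[190:265,240:330]=1
k=j&(z>.009)&(z<.018);print('jig',cv2.minAreaRect(W[k][:,:2].astype(np.float32)*1000),np.median(z[k]))
for n,(u0,u1) in {'red':(253,275),'dark':(294,316)}.items():
  k=np.zeros_like(j);k[218:248,u0:u1]=1;k&=(z>.0205)&(z<.03);print(n,cv2.minAreaRect(W[k][:,:2].astype(np.float32)*1000),np.median(z[k]),k.sum())
k=j&(z>.06);print('leaf',W[k].min(0),W[k].max(0))
```

```text
heights [0.00232429 0.00395274 0.00562551 0.00727464 0.03463972 0.05594099] bench 0.0007438313900154672
rib 67 [ 0.50010274 -0.10695843] [ 0.4860692  -0.11434969  0.03502072] [ 0.51451366 -0.10238977  0.05594099]
((500.3730773925781, -106.45074462890625), (85.64360809326172, 168.47598266601562), 0.8725289106369019)
jig ((519.6546630859375, 266.0549621582031), (189.9146270751953, 154.73309326171875), 88.11180877685547) 0.013746126560188405
red ((509.05474853515625, 321.25994873046875), (35.958839416503906, 59.76360321044922), 87.88877868652344) 0.023569735228328184 279
dark ((505.68634033203125, 207.01771545410156), (44.82138442993164, 60.01823806762695), 88.15363311767578) 0.023527874333971695 292
leaf [0.58014813 0.23150205 0.06024584] [0.60453738 0.29587018 0.15321801]
```

View pics/c.png

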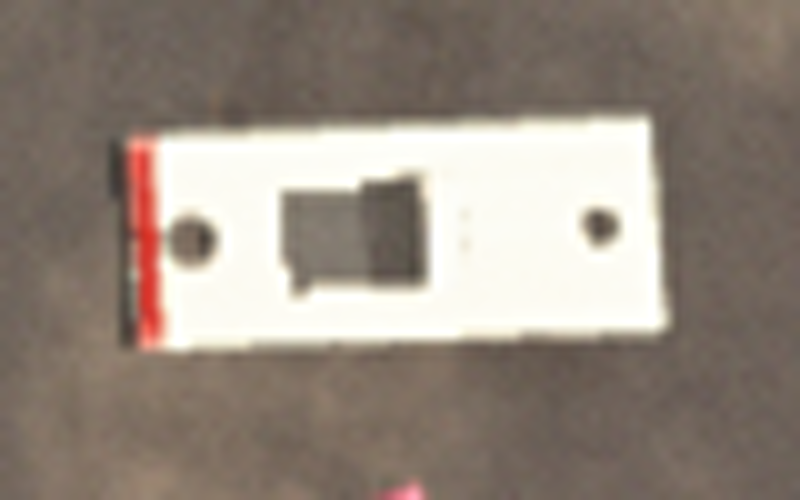

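View pics/d.png

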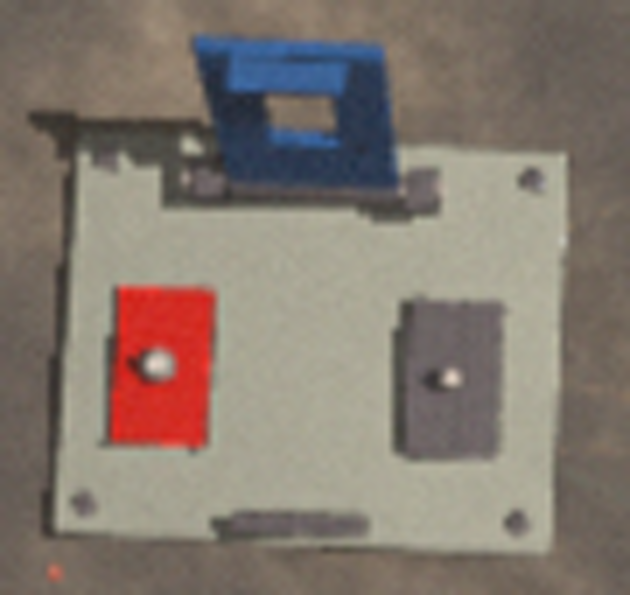

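The crop at (424,238) confirms the aluminium bracket: red stripe and large hole on the left (404,239), small hole on the right (444.6,237). The jig crop shows the thick pin at about (262,232) on the red block and the thin pin at about (304,233) on the dark one. Now the precise positions.

Run:
```python
from h import *
a=load('top')
f=lambda x,y,s,u0,v0,z:onz(a,u0+(x+.5)/s-.5,v0+(y+.5)/s-.5,z)[:2]*1000
C=lambda x,y,z=.006:f(x,y,10,385,215,z)
D=lambda x,y,z:f(x,y,7,240,180,z)
def rep(n,A,B):
  d=A-B;print(n,A.round(1),B.round(1),'mid',((A+B)/2).round(1),'len',np.linalg.norm(d).round(1),'yaw',np.degrees(np.arctan2(-d[0],d[1])).round(2))
rep('holes',C(191,240),C(600,226))
pc=[C(126,136),C(650,117),C(668,330),C(144,350)]
print('plate ctr',np.mean(pc,0).round(1),[np.linalg.norm(pc[i]-pc[(i+1)%4]).round(1) for i in range(4)]);rep('pl',(pc[0]+pc[3])/2,(pc[1]+pc[2])/2)
for z in(.04,.044):rep('pins',D(158,362,z),D(452,377,z))
r=np.mean([D(*p,.024) for p in[(119,287),(216,289),(207,446),(110,443)]],0)
d=np.mean([D(*p,.024) for p in[(410,301),(507,304),(498,460),(401,457)]],0)
rep('blocks',r,d)
jc=[D(78,143,.014),D(567,152,.014),D(552,551,.014),D(54,532,.014)]
c=np.mean(jc,0);print('jig c',c.round(1));rep('j',(jc[0]+jc[3])/2,(jc[1]+jc[2])/2)
# side view
b=load('side')
crop(b,'e.png',290,155,390,265,5.4)
W=cloud(b);z=W[...,2]
j=np.zeros((400,640),bool);j[185:265,290:390]=1
k=j&(z>.01)&(z<.018);print('jig side',cv2.minAreaRect(W[k][:,:2].astype(np.float32)*1000))
for n,(u0,v0,u1,v1) in {'red':(325,222,368,250),'dark':(325,192,366,216)}.items():
  k=np.zeros_like(j);k[v0:v1,u0:u1]=1;k&=(z>.0205)&(z<.027);print(n,cv2.minAreaRect(W[k][:,:2].astype(np.float32)*1000),np.median(z[k]))
k=np.zeros_like(j);k[120:160,320:360]=1;k&=(z>.003)&(z<.012);print('br side',cv2.minAreaRect(W[k][:,:2].astype(np.float32)*1000))
k=np.zeros_like(j);k[115:160,320:360]=1;k&=(z>.03);print('rib side',W[k].mean(0),W[k].min(0),W[k].max(0))
q=robot.get_state()['tcp_rot']
from scipy.spatial.transform import Rotation as Ro
print(Ro.from_quat(q).as_matrix().round(3))
```

```text
holes [497.8 -54.2] [ 503.2 -163.7] mid [ 500.5 -108.9] len 109.6 yaw 2.82
plate ctr [ 500.6 -109.3] [np.float64(140.9), np.float64(56.9), np.float64(140.0), np.float64(57.2)]
pl [496.9 -39.2] [ 504.2 -179.5] mid [ 500.6 -109.3] len 140.5 yaw 2.99
pins [510.  320.2] [506.1 211.1] mid [508.1 265.6] len 109.2 yaw -2.05
pins [509.9 319.6] [506.  210.9] mid [507.9 265.2] len 108.8 yaw -2.05
blocks [509.3 320.8] [505.6 211. ] mid [507.4 265.9] len 109.8 yaw -1.93
jig c [519.4 265.5]
j [520.6 359.6] [518.1 171.4] mid [519.4 265.5] len 188.2 yaw -0.75
jig side ((543.2195434570312, 244.63082885742188), (237.0032958984375, 204.78839111328125), 88.10741424560547)
red ((508.15289306640625, 322.798583984375), (39.29513168334961, 58.8167724609375), 88.52645874023438) 0.023763874507835986
dark ((504.8309631347656, 213.500732421875), (38.51921081542969, 59.69337844848633), 87.35657501220703) 0.02383613980327486
br side ((499.7346496582031, -126.86416625976562), (228.39244079589844, 118.92509460449219), 84.60660552978516)
rib side [ 0.49878212 -0.10469803  0.04306943] [ 0.48511137 -0.11328705  0.03020765] [ 0.51255991 -0.09916876  0.05398273]
[[ 0.953  0.303 -0.001]
 [ 0.303 -0.953  0.002]
 [ 0.    -0.002 -1.   ]]
```

View pics/e.png

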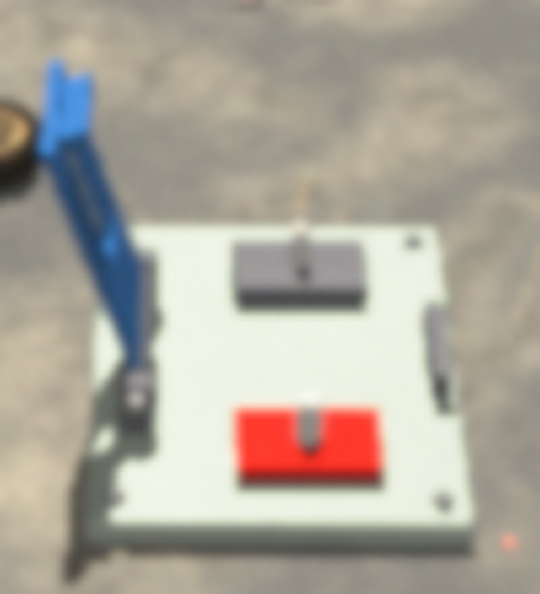

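The estimates from the different features agree: the bracket middle is at (500.5, -109) mm with yaw 2.9°, and the jig origin is at (507.6, 265.7) mm with yaw -1.95°. Hole spacing measures 109.6 mm and pin spacing 109.2 mm, against 110 nominal. In the side crop the leaf leans back past upright, at about 1.8 rad. Next I check the toolbox height for the path and plan the approach.

```bash
cat > go.py <<'E'
import sys
from h import *
from scipy.spatial.transform import Rotation as Ro
# remaining: target x y z(mm) yaw(deg, of tool x) -> turn, then shift in turned tool axes
def rem(x,y,z,yaw,s=None):
    s=s or robot.get_state();R=Ro.from_quat(s['tcp_rot']).as_matrix();p=s['eef_pos']*1000
    now=np.degrees(np.arctan2(R[1,0],R[0,0]));d=np.array([x,y,z])-p
    c,n=np.cos(np.radians(yaw)),np.sin(np.radians(yaw))
    print('pos',p.round(1),'yaw',now.round(2),'tilt',R[:2,2].round(4),'turn',round(now-yaw,2),'shift mm turned axes',(c*d[0]+n*d[1]).round(1),(n*d[0]-c*d[1]).round(1),(-d[2]).round(1),'| axes now',(R.T@d).round(1),'w',round(s['gripper_width']*1000,1),'F',s['force'].round(1),'t',s['time_s'])
if __name__=='__main__':rem(*map(float,sys.argv[1:5]))
E
python3 - <<'E'
from h import *
W=cloud(load('top'));print('box',np.nanpercentile(W[170:325,505:565,2],[50,90,99]), W[250,530],W[325,540])
E
python3 go.py 500.5 -109 130 2.9
```

```text
box [0.05901687 0.06138098 0.06341316] [ 0.47222565 -0.36140723  0.05848474] [ 0.28849497 -0.37681996  0.0588514 ]
pos [ 204.3 -642.6  230.1] yaw 17.63 tilt [-0.0006  0.002 ] turn 14.73 shift mm turned axes 322.8 -518.0 100.1 | axes now [ 443.9 -418.6  101. ] w 85.3 F [-0.1 -0.3  0.4] t 0.1
```

Request:
move_arm(plan=[0,0,0,7.1,0,0,0,7.1,0.01,-0.016,0,0.5,0.02,-0.032,0,0,0.02,-0.032,0,0], grip=1)

```text
time_s: 0.52
eef_pos: [0.2498, -0.5601, 0.2302]
tcp_rot: [1.0, 0.024, -0.0, -0.001]
force: [1.2, -0.0, -0.7]
gripper_width: 0.0854
```

Request:
move_arm(plan=[0.02,-0.032,0,0,0.02,-0.032,0,0,0.02,-0.032,0,0,0.02,-0.032,0,0,0.02,-0.032,0,0])

```text
time_s: 0.93
eef_pos: [0.3421, -0.3939, 0.2308]
tcp_rot: [1.0, 0.025, -0.0, -0.0]
force: [0.2, -0.6, 0.4]
gripper_width: 0.0857
```

Request:
move_arm(plan=[0.02,-0.032,0,0,0.02,-0.032,0,0,0.02,-0.032,0,0,0.02,-0.032,0,0,0.02,-0.032,0,0])

```text
time_s: 1.35
eef_pos: [0.4338, -0.229, 0.231]
tcp_rot: [1.0, 0.026, -0.0, -0.0]
force: [1.7, -0.1, -0.3]
gripper_width: 0.0854
```

```bash
python3 go.py 500.5 -109 21 2.9
```

```text
pos [ 433.8 -229.   231. ] yaw 2.93 tilt [-0.0003  0.0002] turn 0.03 shift mm turned axes 72.7 -116.5 210.0 | axes now [  72.8 -116.4  210. ] w 85.4 F [ 1.7 -0.1 -0.3] t 1.35
```

Request:
move_arm(plan=[0.018,-0.029,0.02,0,0.018,-0.029,0.02,0,0.018,-0.029,0.02,0,0.0187,-0.0294,0.02,0,0,0,0.03,0])

```text
time_s: 1.77
eef_pos: [0.5041, -0.1067, 0.1224]
tcp_rot: [1.0, 0.028, 0.003, -0.0]
force: [1.2, -1.3, 0.8]
gripper_width: 0.0851
```

```bash
python3 go.py 500.5 -109 21 2.9
python3 - <<'E'
from h import *
c=cap('side');crop(c,'f.png',290,70,410,170,5)
E
```

```text
pos [ 504.1 -106.7  122.4] yaw 3.17 tilt [0.0059 0.001 ] turn 0.27 shift mm turned axes -3.7 2.1 101.4 | axes now [ -4.4   2.2 101.3] w 85.1 F [ 1.2 -1.3  0.8] t 1.7667
```

View pics/f.png

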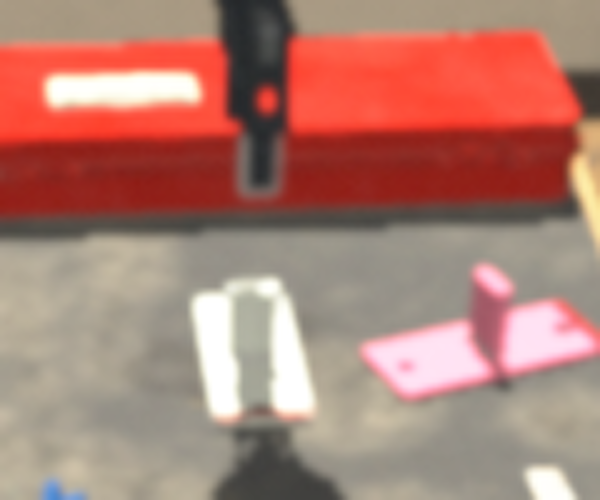

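The side crop shows the gripper above the rib of the aluminium bracket; the pink one stands clear to the right. Going down.

Request:
move_arm(plan=[0,0,0.03,0,0,0,0.03,0,0,0,0.02,0,0,0,0,0,0,0,0,0])

```text
time_s: 2.23
eef_pos: [0.4985, -0.1111, 0.0405]
tcp_rot: [1.0, 0.025, -0.002, -0.0]
force: [0.2, 0.5, -0.0]
gripper_width: 0.0852
```

```bash
python3 go.py 500.5 -109 21 2.9
```

```text
pos [ 498.5 -111.1   40.5] yaw 2.9 tilt [-0.0037  0.0009] turn 0.0 shift mm turned axes 2.1 -2.0 19.5 | axes now [ 2.1 -1.9 19.5] w 85.2 F [ 0.2  0.5 -0. ] t 2.2333
```

Request:
move_arm(plan=[0,0,0.0095,0,0,0,0.01,0,0,0,0,0,0,0,0,0,0,0,0,0])

```text
time_s: 2.65
eef_pos: [0.5005, -0.1111, 0.0223]
tcp_rot: [1.0, 0.026, 0.0, 0.0]
force: [0.8, 0.5, -0.2]
gripper_width: 0.0847
```

```bash
python3 go.py 500.5 -109 21 2.9
```

```text
pos [ 500.5 -111.1   22.3] yaw 2.93 tilt [ 0.0007 -0.0002] turn 0.03 shift mm turned axes 0.1 -2.1 1.3 | axes now [ 0.1 -2.1  1.3] w 84.7 F [ 0.8  0.5 -0.2] t 2.65
```

Request:
move_arm(plan=[0,-0.002,0.001,0,0,0,0,0,0,0,0,0,0,0,0,0,0,0,0,0], grip=0, force=40)

```text
time_s: 3.07
eef_pos: [0.5002, -0.1089, 0.0209]
tcp_rot: [1.0, 0.026, 0.0, 0.0]
force: [0.5, -0.7, -0.5]
gripper_width: 0.0252
```

Request:
move_arm(plan=[0,0,0,0,0,0,0,0,0,0,0,0,0,0,0,0,0,0,0,0])

```text
time_s: 3.48
eef_pos: [0.5003, -0.109, 0.0209]
tcp_rot: [1.0, 0.026, 0.0, 0.0]
force: [-0.8, 0.5, 1.6]
gripper_width: 0.0092
```

```bash
python3 go.py 500.5 -109 21 2.9
```

```text
pos [ 500.3 -109.    20.9] yaw 2.94 tilt [ 0.0004 -0.0001] turn 0.04 shift mm turned axes 0.2 0.0 -0.1 | axes now [ 0.2  0.  -0.1] w 9.2 F [-0.8  0.5  1.6] t 3.4833
```

Request:
move_arm(plan=[0,0,-0.005,0,0,0,-0.015,0,0,0,-0.025,0,0,0,-0.025,2.45,0,0,-0.01,2.45])

```text
time_s: 3.9
eef_pos: [0.5015, -0.1094, 0.1038]
tcp_rot: [1.0, -0.018, 0.002, 0.0]
force: [0.5, -0.3, -2.7]
gripper_width: 0.0093
```

```bash
python3 go.py 507.4 265.7 101 -1.95
```

```text
pos [ 501.5 -109.4  103.8] yaw -2.08 tilt [ 0.0035 -0.001 ] turn -0.13 shift mm turned axes -6.9 -375.1 2.8 | axes now [  -7.8 -375.1    2.5] w 9.3 F [ 0.5 -0.3 -2.7] t 3.9
```

Request:
move_arm(plan=[0,-0.012,0,0,0,-0.025,0,0,-0.001,-0.032,0,0,-0.001,-0.032,0,0,-0.001,-0.032,0,0])

```text
time_s: 4.32
eef_pos: [0.5, 0.0257, 0.0996]
tcp_rot: [1.0, -0.017, -0.001, -0.0]
force: [0.4, -0.7, -2.1]
gripper_width: 0.0095
```

Request:
move_arm(plan=[-0.001,-0.032,0,0,-0.001,-0.032,0,0,0,-0.032,0,0,0,-0.032,0,0,0,-0.032,0,0])

```text
time_s: 4.73
eef_pos: [0.5032, 0.1858, 0.0994]
tcp_rot: [1.0, -0.017, -0.001, 0.0]
force: [0.7, -0.5, -2.1]
gripper_width: 0.0093
```

Request:
move_arm(plan=[0,-0.032,0,0,0,-0.025,0,0,0,-0.015,0,0,0,-0.009,0,0,0,0,0,0])

```text
time_s: 5.15
eef_pos: [0.5071, 0.2662, 0.1]
tcp_rot: [1.0, -0.016, -0.001, 0.0]
force: [-0.4, 0.3, -2.4]
gripper_width: 0.009
```

```bash
python3 go.py 507.4 265.7 101 -1.95
```

```text
pos [507.1 266.2 100. ] yaw -1.83 tilt [-0.0013 -0.0004] turn 0.12 shift mm turned axes 0.3 0.5 -1.0 | axes now [ 0.3  0.5 -1. ] w 9.0 F [-0.4  0.3 -2.4] t 5.15
```

Request:
move_arm(plan=[0,0.0004,0.01,0,0,0,0.012,0,0,0,0.009,0,0,0,0,0,0,0,0,0])

```text
time_s: 5.57
eef_pos: [0.5067, 0.263, 0.068]
tcp_rot: [1.0, -0.018, -0.002, 0.001]
force: [-0.2, -0.3, -2.4]
gripper_width: 0.0093
```

```bash
python3 go.py 507.4 265.7 69 -1.95
python3 - <<'E'
from h import *
c=cap('side');crop(c,'g.png',300,170,385,262,6)
a=cap('top')
d=cv2.resize(a['pixels'][195:270,240:330,::-1],None,fx=8,fy=8,interpolation=cv2.INTER_CUBIC);cv2.imwrite('pics/i.png',d)
W=cloud(a);z=W[...,2]
k=np.zeros((400,640),bool);k[200:270,235:330]=1;k&=(z>.046)&(z<.058);print('plate top depth',cv2.minAreaRect(W[k][:,:2].astype(np.float32)*1000),k.sum())
E
```

```text
pos [506.7 263.   68. ] yaw -2.04 tilt [-0.0032 -0.0016] turn -0.09 shift mm turned axes 0.6 -2.7 -1.0 | axes now [ 0.6 -2.7 -1. ] w 9.3 F [-0.2 -0.3 -2.4] t 5.5667
plate top depth ((505.42962646484375, 222.1599578857422), (54.15559005737305, 58.024539947509766), 0.2930336594581604) 121
```

View pics/g.png

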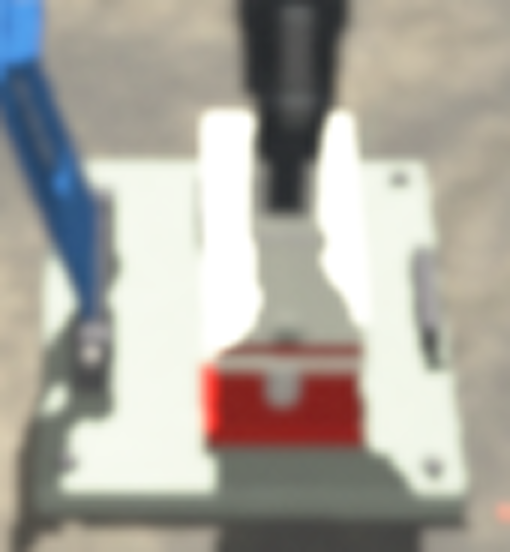

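View pics/i.png

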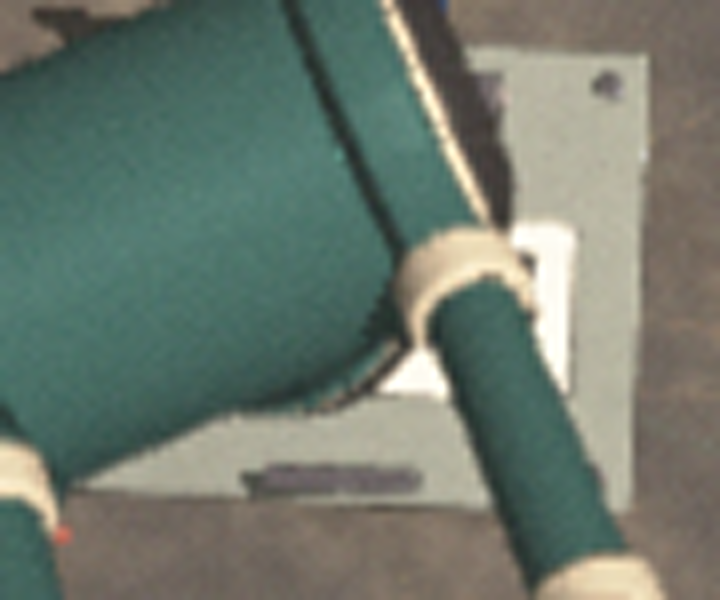

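```bash
python3 go.py 507.4 265.7 69 -1.95
python3 - <<'E'
from h import *
b=load('side');zu=.048
f=lambda x,y,z:(onz(b,300+(x+.5)/6-.5,170+(y+.5)/6-.5,z)*1000).round(1)
print('hole@top',f(290,336,.053)); print('pin mid x (z.035)',f(282,390,.035))
print('plate front edge top L,R',f(217,355,.053),f(362,355,.053))
print('block front top L,R', f(207,440,.024-.01),f(362,440,.014))
a=load('top');g=lambda x,y,z:(onz(a,240+(x+.5)/8-.5,195+(y+.5)/8-.5,z)*1000).round(1)
print('plate -y end corners',g(577,225,.053),g(570,397,.053))
E
```

```text
pos [508.  264.   69.6] yaw -2.02 tilt [-0.0002 -0.0001] turn -0.07 shift mm turned axes -0.7 -1.7 0.6 | axes now [-0.7 -1.7  0.6] w 9.8 F [ 1.3  0.  -1.6] t 5.6667
hole@top [507.7 323.2  53. ]
pin mid x (z.035) [510.6 332.2  35. ]
plate front edge top L,R [534.4 332.5  53. ] [482.9 333.7  53. ]
block front top L,R [537.5 335.8  14. ] [481.1 337.1  14. ]
plate -y end corners [533.4 191.7  53. ] [478.5 192.9  53. ]
```

The bracket hangs about 4 mm above the pins. The side crop shows the thick pin at crop pixel (282,390) under the large hole at (290,337). The top view is mostly hidden by the arm, but the plate's -y end is visible. The y position is 1.7 mm short, so I correct that and go down gently.

Request:
move_arm(plan=[-0.0006,-0.0017,0,0,0,0,0,0,0,0,0.003,0,0,0,0,0,0,0,0,0])

```text
time_s: 6.08
eef_pos: [0.5072, 0.2664, 0.0667]
tcp_rot: [1.0, -0.017, -0.0, 0.0]
force: [0.9, 0.6, -1.4]
gripper_width: 0.0095
```

```bash
python3 go.py 507.6 265.7 69 -1.95
```

```text
pos [507.2 266.4  66.7] yaw -1.95 tilt [-0.0002 -0.0001] turn -0.0 shift mm turned axes 0.4 0.6 -2.3 | axes now [ 0.4  0.6 -2.3] w 9.5 F [ 0.9  0.6 -1.4] t 6.0833
```

Request:
move_arm(plan=[0.0003,0.0005,0.0015,0,0,0,0.002,0,0,0,0.002,0,0,0,0,0,0,0,0,0])

```text
time_s: 6.5
eef_pos: [0.5074, 0.2657, 0.061]
tcp_rot: [1.0, -0.017, -0.0, 0.0]
force: [0.8, -0.9, -1.7]
gripper_width: 0.0094
```

```bash
python3 go.py 507.6 265.7 60 -1.95
```

```text
pos [507.4 265.7  61. ] yaw -1.96 tilt [-0.0006 -0.0003] turn -0.01 shift mm turned axes 0.2 -0.0 1.0 | axes now [ 0.2 -0.   1. ] w 9.4 F [ 0.8 -0.9 -1.7] t 6.5
```

Underside is at about 40 mm, 4 mm past the tips, with no contact force.

Request:
move_arm(plan=[0,0,0.002,0,0,0,0.002,0,0,0,0,0,0,0,0,0])

```text
time_s: 6.83
eef_pos: [0.5074, 0.2657, 0.057]
tcp_rot: [1.0, -0.017, -0.0, 0.0]
force: [-0.2, 0.2, -2.4]
gripper_width: 0.0091
```

```bash
python3 go.py 507.6 265.7 57 -1.95
```

```text
pos [507.4 265.7  57. ] yaw -1.96 tilt [-0.0004 -0.0002] turn -0.01 shift mm turned axes 0.2 0.0 0.0 | axes now [0.2 0.  0. ] w 9.1 F [-0.2  0.2 -2.4] t 6.8333
```

Request:
move_arm(plan=[0,0,0.002,0,0,0,0.002,0,0,0,0,0,0,0,0,0])

```text
time_s: 7.17
eef_pos: [0.5074, 0.2657, 0.053]
tcp_rot: [1.0, -0.017, -0.0, 0.0]
force: [0.5, 0.6, -1.7]
gripper_width: 0.0097
```

Request:
move_arm(plan=[0,0,0.002,0,0,0,0.002,0,0,0,0.002,0,0,0,0,0,0,0,0,0])

```text
time_s: 7.58
eef_pos: [0.5074, 0.2657, 0.047]
tcp_rot: [1.0, -0.017, -0.0, 0.0]
force: [0.4, 0.1, -2.4]
gripper_width: 0.0091
```

```bash
python3 go.py 507.6 265.7 45 -1.95;  python3 - <<'E'
from h import *
c=cap('side');crop(c,'k.png',300,170,385,262,6)
E
```

```text
pos [507.4 265.7  47. ] yaw -1.97 tilt [-0.0005 -0.0002] turn -0.02 shift mm turned axes 0.2 0.0 2.0 | axes now [0.2 0.  2. ] w 9.1 F [ 0.4  0.1 -2.4] t 7.5833
```

View pics/k.png

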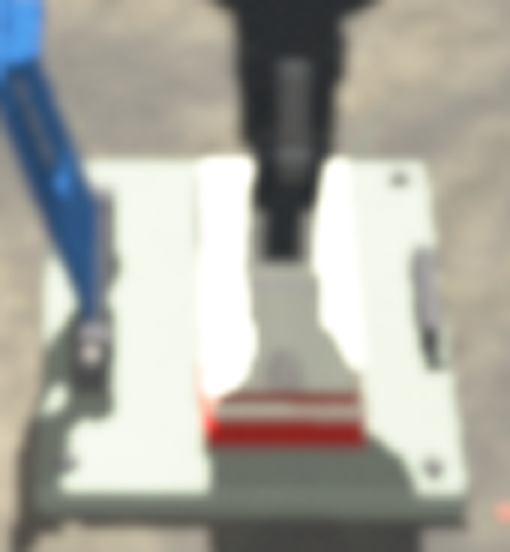

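The side crop shows the plate just above the red block, with the thick pin standing in its hole at (282,370). Now the last 2 mm.

Request:
move_arm(plan=[0,0,0.001,0,0,0,0.0005,0,0,0,0.0003,0,0,0,0.0003,0,0,0,0,0])

```text
time_s: 8.05
eef_pos: [0.5076, 0.2658, 0.0451]
tcp_rot: [1.0, -0.017, -0.0, 0.0]
force: [-0.6, 0.0, -2.5]
gripper_width: 0.0097
```

Request:
move_arm(plan=[0,0,0.0003,0,0,0,0.0003,0,0,0,0.0003,0,0,0,0,0,0,0,0,0])

```text
time_s: 8.47
eef_pos: [0.5077, 0.2658, 0.045]
tcp_rot: [1.0, -0.017, 0.0, -0.0]
force: [-2.2, -1.7, 5.7]
gripper_width: 0.0094
```

Seated: the force rises by about 8 N at TCP z = 45.0, as expected. I open part way, then rise.

Request:
move_arm(plan=[0,0,0,0,0,0,0,0,0,0,0,0,0,0,0,0,0,0,0,0], grip=0.45)

```text
time_s: 8.88
eef_pos: [0.5077, 0.2658, 0.0441]
tcp_rot: [1.0, -0.017, 0.0, -0.0]
force: [-0.8, -0.5, -0.6]
gripper_width: 0.038
```

Request:
move_arm(plan=[0,0,-0.005,0,0,0,-0.01,0,0,0,-0.02,0,0,0,-0.03,0,0,0,-0.03,0])

```text
time_s: 9.3
eef_pos: [0.5069, 0.2654, 0.1402]
tcp_rot: [1.0, -0.017, -0.001, 0.0]
force: [0.8, 0.2, -0.9]
gripper_width: 0.0383
```

```bash
python3 go.py 507.6 265.7 45 -1.95
```

```text
pos [506.9 265.4 140.2] yaw -1.97 tilt [-0.0016 -0.0008] turn -0.02 shift mm turned axes 0.7 -0.3 95.2 | axes now [ 0.9 -0.4 95.2] w 38.3 F [ 0.8  0.2 -0.9] t 9.3
```

Bracket released. Now I shut the fingers, pass over the leaf, and come down behind it.

Request:
move_arm(plan=[0,0,-0.03,0,0,0,-0.03,0,0.025,0,0,0,0.035,0,0,0,0.035,0,0,0], grip=0)

```text
time_s: 9.72
eef_pos: [0.604, 0.2631, 0.2025]
tcp_rot: [1.0, -0.017, 0.002, -0.001]
force: [0.8, -0.4, -0.6]
gripper_width: 0.0002
```

Request:
move_arm(plan=[0.03,0,0,0,0.02,0,0,0,0,0,0.025,0,0,0,0.025,0,0,0,0,0])

```text
time_s: 10.13
eef_pos: [0.6497, 0.2594, 0.1441]
tcp_rot: [1.0, -0.017, -0.004, 0.002]
force: [-1.5, -0.7, -1.8]
gripper_width: -0.0001
```

```bash
cat > jg.py <<'E'
from h import *
s=robot.get_state();p=s['eef_pos']*1000-[507.6,265.7,0];c,n=np.cos(np.radians(-1.95)),np.sin(np.radians(-1.95))
print('TCP in jig',[round(c*p[0]+n*p[1],1),round(-n*p[0]+c*p[1],1),round(p[2],1)],'F',s['force'].round(1),'w',s['gripper_width'],'t',s['time_s'])
E
python3 jg.py
python3 - <<'E'
from h import *
a=cap('top');b=cap('side');crop(b,'l.png',270,150,385,265,5.2)
W=cloud(b);px=b['pixels'].astype(int)
k=np.zeros((400,640),bool);k[150:240,285:330]=1;k&=(px[...,2]>px[...,0]+50)
P=W[k]-[507.6/1e3,265.7/1e3,0];P=P[(P[:,2]>.04)&(P[:,2]<.17)];print('leaf x,z top/bot',P[P[:,2]>.12][:,[0,2]].mean(0),P[P[:,2]<.08][:,[0,2]].mean(0))
E
```

```text
TCP in jig [np.float64(142.2), np.float64(-1.4), np.float64(144.1)] F [-1.5 -0.7 -1.8] w -0.00011075836278173786 t 10.1333
leaf x,z top/bot [0.09701105 0.14556262] [0.07573658 0.06505991]
```

View pics/l.png

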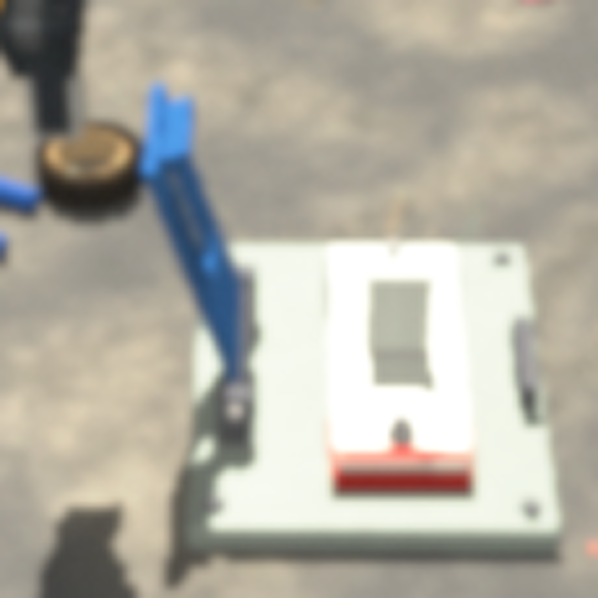

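The side crop shows the bracket flat on the blocks with the thick pin up through its hole at (402,430). The fingers (55,120) are behind the leaf, whose top is at (160,100). Pulling the leaf towards the robot.

Request:
move_arm(plan=[-0.022,0,0.002,0,-0.018,0,0.002,0,-0.015,0,0.0015,0,-0.006,0,0,0,0,0,0,0])

```text
time_s: 10.65
eef_pos: [0.5941, 0.2645, 0.1509]
tcp_rot: [1.0, -0.017, 0.005, -0.002]
force: [0.3, -0.5, 0.7]
gripper_width: -0.0002
```

```bash
python3 jg.py
```

```text
TCP in jig [np.float64(86.5), np.float64(1.7), np.float64(150.9)] F [ 0.3 -0.5  0.7] w -0.0001832918194591857 t 10.65
```

```bash
cat > leaf.py <<'E'
from h import *
b=cap('side')
W=cloud(b);px=b['pixels'].astype(int)
k=np.zeros((400,640),bool);k[140:260,285:385]=1;k&=(px[...,2]>px[...,0]+50)&(px[...,2]>px[...,1]+20)
P=(W[k]-[.5076,.2657,0])@np.array([[.9994,.034,0],[-.034,.9994,0],[0,0,1]])
P=P[(P[:,2]>.03)&(P[:,2]<.17)&(abs(P[:,1])<.045)]*1000
r=np.hypot(P[:,0]-70,P[:,2]-34.5);t=np.arctan2(P[:,2]-34.5,70-P[:,0])
print('n',len(P),'leaf angle',np.median(t[r>60]).round(3),'r max',np.percentile(r,98).round(1),'z',np.percentile(P[:,2],[2,50,98]).round(1))
E
python3 leaf.py;python3 jg.py
```

```text
n 151 leaf angle 1.563 r max 121.6 z [ 54.7 152.1 156.1]
TCP in jig [np.float64(86.2), np.float64(1.5), np.float64(149.6)] F [0.7 0.8 0.9] w -5.478243972080318e-05 t 10.7
```

Request:
move_arm(plan=[-0.007,0,0.006,0,-0.007,0,0.003,0,-0.015,0,0.001,0,-0.014,0,0.004,0,0,0,0,0])

```text
time_s: 11.12
eef_pos: [0.5445, 0.2638, 0.1276]
tcp_rot: [1.0, -0.017, -0.003, 0.001]
force: [-1.5, -0.4, -0.2]
gripper_width: -0.0002
```

```bash
python3 leaf.py;python3 jg.py
```

```text
n 363 leaf angle 1.12 r max 121.4 z [ 42.5  84.6 143.2]
TCP in jig [np.float64(38.5), np.float64(-0.4), np.float64(128.2)] F [ 0.1 -0.5 -0.2] w -0.0003619303571461388 t 11.1667
```

Request:
move_arm(plan=[-0.011,0,0.003,0,-0.011,0,0.005,0,-0.01,0,0.006,0,0,0,0,0,0,0,0,0])

```text
time_s: 11.58
eef_pos: [0.5152, 0.2652, 0.1148]
tcp_rot: [1.0, -0.017, -0.001, 0.0]
force: [0.4, -0.5, 0.1]
gripper_width: -0.0005
```

```bash
python3 leaf.py;python3 jg.py
```

```text
n 512 leaf angle 0.816 r max 121.1 z [ 41.   69.5 122.3]
TCP in jig [np.float64(8.5), np.float64(0.0), np.float64(115.4)] F [ 0.2 -0.7  0.2] w 0.00017648469053529767 t 11.6333
```

Request:
move_arm(plan=[-0.009,0,0.006,0,-0.008,0,0.008,0,-0.007,0,0.008,0,0,0,0,0,0,0,0,0])

```text
time_s: 12.05
eef_pos: [0.491, 0.2658, 0.0924]
tcp_rot: [1.0, -0.017, -0.001, 0.001]
force: [-0.8, 0.9, 0.8]
gripper_width: -0.0002
```

```bash
python3 leaf.py;python3 jg.py
```

```text
n 575 leaf angle 0.528 r max 120.4 z [39.6 57.5 95. ]
TCP in jig [np.float64(-15.7), np.float64(-0.1), np.float64(93.2)] F [0.  0.3 0.3] w -5.424648104520908e-06 t 12.1
```

Request:
move_arm(plan=[-0.006,0,0.006,0,-0.006,0,0.006,0,-0.005,0,0.006,0,-0.001,0,0.006,0,0,0,0,0])

```text
time_s: 12.52
eef_pos: [0.4727, 0.2663, 0.0679]
tcp_rot: [1.0, -0.017, -0.002, 0.001]
force: [0.2, -0.5, -1.0]
gripper_width: -0.0003
```

```bash
python3 leaf.py;python3 jg.py
```

```text
n 575 leaf angle 0.286 r max 113.3 z [38.9 47.2 66.3]
TCP in jig [np.float64(-34.2), np.float64(-0.4), np.float64(68.5)] F [-0.3  0.6 -0.1] w 7.146548791952162e-05 t 12.5667
```

Request:
move_arm(plan=[-0.001,0,0.008,0,-0.001,0,0.008,0,0,0,0.007,0,0,0,0.003,0,0,0,0,0])

```text
time_s: 12.98
eef_pos: [0.4717, 0.2665, 0.0423]
tcp_rot: [1.0, -0.017, -0.001, 0.001]
force: [-0.4, -0.4, 0.2]
gripper_width: -0.0001
```

```bash
python3 leaf.py;python3 jg.py
```

```text
n 579 leaf angle 0.065 r max 114.8 z [34.9 38.9 42.9]
TCP in jig [np.float64(-35.5), np.float64(-0.3), np.float64(42.9)] F [ 0.1 -0.5 -0.3] w 4.461968852344749e-05 t 13.0333
```

Request:
move_arm(plan=[0,0,0.002,0,0,0,0.002,0,0,0,0.001,0,0,0,0.0005,0,0,0,0,0])

```text
time_s: 13.45
eef_pos: [0.4728, 0.2671, 0.0384]
tcp_rot: [1.0, -0.017, 0.0, -0.0]
force: [-0.4, -0.4, -0.2]
gripper_width: 0.0003
```

```bash
python3 leaf.py;python3 jg.py
```

```text
n 563 leaf angle 0.035 r max 114.6 z [34.5 37.7 40.6]
TCP in jig [np.float64(-34.9), np.float64(0.1), np.float64(38.4)] F [-0.3 -0.1 -0.2] w 8.743838654735182e-06 t 13.5
```

Request:
move_arm(plan=[0,0,0.0007,0,0,0,0.0005,0,0,0,0.0005,0,0,0,0,0,0,0,0,0])

```text
time_s: 13.92
eef_pos: [0.4728, 0.2671, 0.0374]
tcp_rot: [1.0, -0.017, 0.0, -0.0]
force: [-1.7, -1.1, 6.4]
gripper_width: 0.0
```

```bash
python3 leaf.py;python3 jg.py
```

```text
n 558 leaf angle 0.028 r max 114.8 z [34.4 37.3 41. ]
TCP in jig [np.float64(-34.8), np.float64(0.2), np.float64(37.4)] F [-1.8 -1.1  5.8] w 0.00010395083376337432 t 13.9667
```

It meets the stop with about 6 N at TCP z = 37.4 (shut is 37.5). The measured 0.028 rad is the 3 mm upper-face offset. I press slightly more, retreat and check.

Request:
move_arm(plan=[0,0,0.0005,0,0,0,0,0,0,0,-0.01,0,0,0,-0.02,0,0,0,-0.03,0])

```text
time_s: 14.38
eef_pos: [0.4702, 0.2657, 0.0942]
tcp_rot: [1.0, -0.017, -0.003, 0.001]
force: [-0.1, 0.4, -0.8]
gripper_width: -0.0001
```

Request:
move_arm(plan=[-0.02,0.02,-0.03,0,-0.02,0.035,-0.02,0,0,0.038,0,0,0,0.038,0,0,0,0.03,0,0])

```text
time_s: 14.8
eef_pos: [0.4284, 0.1083, 0.1458]
tcp_rot: [1.0, -0.017, 0.001, 0.0]
force: [0.3, 0.4, 0.3]
gripper_width: 0.0
```

Request:
move_arm(plan=[0,0.03,0,0,0,0.02,0,0,0,0,0,0,0,0,0,0,0,0,0,0])

```text
time_s: 15.22
eef_pos: [0.4272, 0.0605, 0.1449]
tcp_rot: [1.0, -0.017, 0.0, -0.0]
force: [0.9, 0.1, 0.1]
gripper_width: 0.0002
```

```bash
python3 leaf.py;python3 jg.py
python3 - <<'E'
from h import *
a=cap('top');b=load('side')
A=cv2.resize(a['pixels'][130:270,230:370,::-1],(400,400),interpolation=3)
B=cv2.resize(b['pixels'][160:270,290:400,::-1],(400,400),interpolation=3)
cv2.imwrite('pics/z.png',np.hstack([A,B]))
E
```

```text
n 685 leaf angle 0.026 r max 119.3 z [33.9 37.4 39.8]
TCP in jig [np.float64(-73.4), np.float64(-207.5), np.float64(144.8)] F [0.1 0.7 1.1] w -0.0003808403533983798 t 15.2667
```

View pics/z.png

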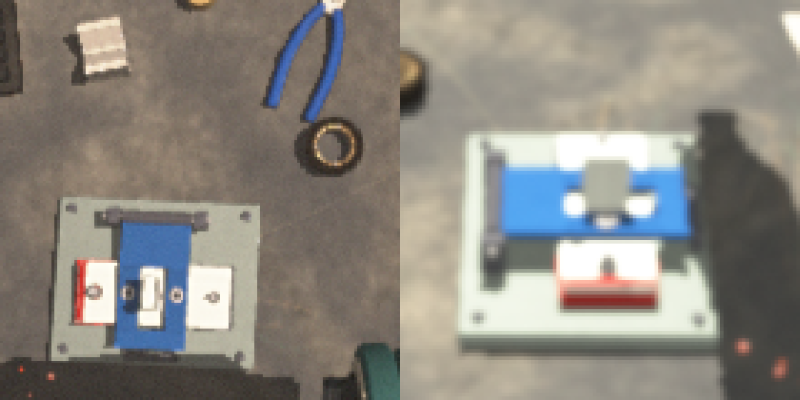

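The composite shows the leaf flat over the bracket with the rib through its slot. Both pins show in their holes, at left-panel pixels (95,292) and (212,297). The V-block, pliers and tape are where they were, and the robot is clear, so I hand in.

```bash
python3 -c "
from bench import robot
print(robot.job_done())"
```

```text
the job is handed in; nothing more can be done
None
```

The bracket is in the jig with the leaf shut over it, and I handed the job in at about 15.3 s of the 58 s allowed; no verdict was reported.

- **Bracket:** I picked up the aluminium T-bracket by its rib and lowered it onto both pins. There was no side force on the way down, and about 8 N when it seated at the expected height. I released it there, and the side picture showed it lying flat while the leaf was still open.
- **Leaf:** I pulled the leaf over from behind and pressed it down until it stopped, at about 6 N with its upper face at 37.4 mm (37.5 mm when shut). After I backed away, its upper face still measured 37.4 mm. The angle read 0.026 rad from that face, which is about what the 3 mm face offset alone gives.
- **Last pictures:** Both pins stand in their holes, the rib comes up through the slot, and the robot is clear. The V-block, pliers and tape had not moved.
- **Not checked at the end:** I didn't look at the screwdriver or the drift again, though the fingers never came near them. The tab behind the rim was inferred from the leaf's height, not seen directly.
- **Disagreements:** The first estimates of the jig's position differed by about 2 mm between the side and top cameras. I used the top camera, and the clean fit on the pins bore that out.

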